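# Draw a test cassette from under the analyser hood and file it

### The job

A finished test cassette lies in the analyser's bay with only its front end showing under the overhanging hood. Press lightly on the end that shows and draw the cassette forward along the deck, out from under the hood, until it just meets the orange sliding stop, without pushing the stop out of its setting. Then pick the cassette up, keep it level, and set it down gently, flat inside the empty blue tray; do not prise it against the hood, and leave everything else where it is.

Things in the scene. Friction and masses are not known exactly. Their poses are not given: they have to be found in the camera images.
- analyser: White bench analyser with a blue foot band, fixed. Origin on the table under the middle of the hood's front edge; x points level into the machine (the cassette is drawn out along -x), z up. Slippery deck 25 mm above the table. Under the hood the bay is a blind channel 64 mm wide, open only at the front. Housing behind the hood (x 103 to 290 mm): 150 mm high, 220 mm wide.
- hood_edge (a point): Middle of the lower front edge of the fixed hood (blue strip), 44 mm above the table, 5 mm above the cassette's plain top; axes as the analyser's. The hood reaches 103 mm back along x, is 170 mm wide, and its top is 70 mm above the table.
- cheeks (a point): Middle of the channel at the front end of its two solid white side cheeks (45 mm before the hood edge), at deck height, axes as the analyser's. From here to the hood the channel is 64 mm wide between the cheeks, each 30 mm wide and flush with the cassette's top (39 mm above the table): the cassette cannot be gripped there.
- tongue_end (a point): Middle of the front end of a tongue 44 mm wide, top level with the deck, 210 mm before the hood edge. From the cheeks to here the cassette overhangs it 8 mm a side and can be gripped. An orange stop (12 mm long, 10 high) slides on it; its face was set 138 to 168 mm before the hood edge, not reported: feel or look for it. It yields at about 5 N; shifting it 6 mm spoils the setting.
- cassette_centre (a point): Centre (half-way up) of the cassette to file: pale rigid slab 130 mm long (its x), 60 wide (its y), 14 thick, about 120 g; slides easily on the deck. A teal rubber grip pad, 1 mm proud, covers its top from 2 to 42 mm behind the front end (-x), which shows 32 to 44 mm before the hood edge at the start. A press of some 5 to 15 N by closed fingertips is enough to drag it.
- cassette_front (a point): Middle of the front end face of the cassette (65 mm along -x from its centre).
- cassette_rear (a point): Middle of the rear end face of the cassette (65 mm along +x from its centre), hidden under the hood at the start.
- blue_tray: Empty blue open tray, fixed, 190 mm (its x) x 160 mm (its y) x 20 mm high, walls and floor 4 mm. Origin at the centre of its underside. It may swap places with the yellow one.
- yellow_tray: Yellow tray of the same size, fixed, holding a grey cassette; not to be used.
- filed_cassette: Grey cassette with orange pad in the yellow tray, 130 x 60 x 14 mm, origin at the centre of its underside. Leave alone.
- reagent_bottle: Amber bottle with red cap, 48 mm across, 100 mm high, origin at its underside. Leave alone.
- white_jar: White jar with blue cap, 60 mm across, 65 mm high, origin at its underside. Leave alone.
Things that resemble listed ones, but are neither listed nor needed, are in the scene too. Leave any purple look-alike of the part that bears cassette_centre alone.

How it is judged (in metres and radians):
On the way, in this order (a step that is already met when the one before it is completed fails the run):
1. the cassette, lying level on the deck and out from under the hood edge, has been brought up to the orange stop (gap under 3 mm) (x of cassette_front in the frame of sliding_stop below 0.003 m and x of cassette_rear in the frame of analyser below -0.003 m and z of cassette_centre in the frame of analyser between 0.028 and 0.036 m and angle between cassette_centre's own z axis and vertical below 0.08 rad), for 0.1 s.
2. the cassette is lifted clear, its centre more than 55 mm above the table (height (world z) of cassette_centre above 0.055 m), for 0.1 s.
At the end, for the whole second after the job is handed in: The cassette lies flat (within 0.06 rad) and right way up on the floor of the blue tray (its centre 7 to 15 mm above the tray's underside and within 50 mm of the tray's centre, seen from above), released and at rest (slower than 20 mm/s) (horizontal distance between cassette_centre and blue_tray below 0.05 m and z of cassette_centre in the frame of blue_tray between 0.007 and 0.015 m and angle between cassette_centre's own z axis and vertical below 0.06 rad and linear speed of cassette below 0.02 m/s); the robot touches nothing.
It fails at once if the cassette is prised against the hood with more than 15 N (contact force between cassette and hood above 15 N).
It fails at once if the orange stop is shifted more than 6 mm (distance of sliding_stop from where it was at the start of the episode above 0.006 m).
It fails at once if the cassette tips more than 0.4 rad from level (angle between cassette_centre's own z axis and vertical above 0.4 rad).
It fails at once if the cassette is dropped or flung: faster than 0.5 m/s with no finger on it (contact force between the fingers and cassette below 0.05 N and linear speed of cassette above 0.5 m/s).
It fails at once if the grey cassette, bottle or jar is moved more than 30 mm (distance of any of filed_cassette, reagent_bottle, white_jar from where it was at the start of the episode above 0.03 m).
It also fails if it takes over 72 s, if anything falls off the work surface, if the arm or the gripper's body presses on something with over 40 N, if the wrist force passes 120 N, or if a joint passes its speed limit or range.

### The arm

A 6-joint arm with a two-finger parallel gripper is mounted at the origin on the work surface. World frame = base frame: x ahead of the robot, y to its left, z up, the work surface at z = 0. Lengths are in m, angles in degrees, forces in N, time in s.
With the tool pointing down it reaches from about 0.35 to 0.875 m from the base axis. Payload 4.2 kg.
Tool frame: the origin (TCP) lies at the very end of the fingers, on their centre line; the grasp point (between the pads) lies 19 mm behind it; z points along the fingers, y is the direction in which the jaws open and shut (so a half turn about z gives the same grasp; the last joint's range is limited). The gripper opens to 85 mm and grips with 20 to 120 N. Pads are 22 mm wide; open, the fingers measure 114 mm over their backs; the gripper's body (76 mm by 85 mm) begins 54 mm behind the grasp point. The pads swing forward as they close: fully open they stand 13 mm farther back than shut.
Start: joints at [-57.605, 22.042, 0.453, 0, -68.411, -14.817], TCP at [0.189, -0.596, 0.231] pointing down, gripper open.
Joint ranges: [-179.83, 179.83], [-69.29, 118.12], [-61.27, 80.66], [-181.25, 117.63], [-171.15, -9.14], [-177.46, 177.46]. Speed limits (degrees/s): [159.86, 159.86, 180, 180, 180, 180].

### API

Orientations are given as [roll, pitch, yaw] about the fixed x, y, z axes, in that order (R = Rz(yaw) Ry(pitch) Rx(roll)).
In Python, from rig import robot, vision, job gives the robot as it stands.
- The arm moves only by the tool step_arm, never from a script. Its argument "series" is a list of rows, each an object of numbers: "jaw": the closure, from 0 (fully open) to 1 (shut); "dx", "dy", "dz": the shift along the tool's x, y, z in m; "yaw": the turn about the tool's z in degrees. In form: [{"jaw": .., "dx": .., "dy": .., "dz": .., "yaw": ..}, ...]. A call has 1 to 20 rows; each row is the pose to reach, as a shift and turn from the pose measured when the call began, along the tool's axes at that moment; what a row does not reach only later rows make up. A row lasts 1/8 s, in which the tool goes at most 62.5 mm and 10.7 degrees, less where a joint would pass 70% of its speed; a pose out of reach is approached as far as the arm can. A call with a gripper value outside its range is refused whole. The fingers move at their own pace and stop on an object; the grip force is fixed at half the most. Time passes only in rows, so rows that repeat a pose let the fingers close. It gives the time, the measured TCP pose, the force and the opening at its end, in the units of the state.
- robot.observe(): the state, without advancing time (a new reading comes with each control period).
- vision.capture(name): name is "scene" or "top" or "wrist"; returns a dict with "frame" (400x640x3 uint8, red, green, blue), "fx", "fy", "cx", "cy" (pixels), "dist_coeffs" ([k1, k2, p1, p2, k3] as OpenCV has them; the pictures are not rectified), "R" (3x3) and "t" (3): a world point X has camera coordinates R X + t; the wrist camera has in their place "tool_from_camera" (4x4, takes a point from camera to tool coordinates, whose origin is the TCP and whose axes are the flange's). Camera axes: x right, y down, z forward; pixel columns grow to the right and rows downward; lengths in m; the calibration is good to about 2 mm. A picture is of the moment at which its call begins: read the wrist's pose just before it. There is no depth.
- job.job_done(): hands the job in, once; it reports no verdict.
The state is a dict: "time_s": time; "joint_positions": joint angles; "qd": joint speeds; "joint_torque": joint torques, N m; "tcp_pos": TCP position; "orientation": TCP orientation; "ft_force": force on the tool from outside, world axes, zero at the start; "torque": the same for the moment, N m; "finger_gap": opening from 0.0 (shut) to 1.0 (fully open).
Only numpy, scipy, OpenCV 4.12 (cv2) and the standard library are available. Lean on these libraries where they do the work, as an engineer would, in place of code of your own. Each camera call takes 0.05 s, during which the arm holds its last target. There are 200 camera calls.

## Working session

There is one attempt and no reset: what is moved stays moved. The work goes in short steps, Python scripts to look and compute and a tool call to move; the robot and the scene stay as the last step left them, time stands still between calls to the robot, and variables do not carry over. Pictures are saved under pics/ and viewed, about 8 in all and at most 12, crops included, and the job is handed in when it is done.

Besides the shell and the picture viewer there is one more tool, called after ">>>" as a command line: name --argument value ..., lists and objects as JSON in quotes. step_arm: Moves the arm, as the interface text tells. Its arguments: {"type":"object","properties":{"series":{"type":"array"}},"required":["series"]}

```bash
mkdir -p pics
cat > h.py <<'E'
import numpy as np, cv2
from rig import robot, vision, job
def cap(n,f=None):
    s=robot.observe(); c=vision.capture(n); 
    if f: cv2.imwrite('pics/'+f,c['frame'][:,:,::-1])
    K=np.array([[c['fx'],0,c['cx']],[0,c['fy'],c['cy']],[0,0,1.]])
    c['K']=K; c['d']=np.array(c['dist_coeffs'],float)
    if 'R' in c: R=np.array(c['R']);c['Rwc']=R.T;c['o']=-R.T@np.array(c['t'])
    else:
        from scipy.spatial.transform import Rotation as Ro
        T=np.eye(4);T[:3,:3]=Ro.from_euler('xyz',s['orientation'],degrees=True).as_matrix();T[:3,3]=s['tcp_pos']
        M=T@np.array(c['tool_from_camera']);c['Rwc']=M[:3,:3];c['o']=M[:3,3]
    return c
def onz(c,pts,z):
    p=cv2.undistortPoints(np.array(pts,float).reshape(-1,1,2),c['K'],c['d']).reshape(-1,2)
    r=np.c_[p,np.ones(len(p))]@c['Rwc'].T
    return c['o']+r*((z-c['o'][2])/r[:,2])[:,None]
E
python3 - <<'E'
from h import *
print(robot.observe())
a=cap('scene','s0.png');b=cap('top','t0.png');w=cap('wrist','w0.png')
for c in(a,b,w):print(c['o'],c['Rwc'][:,2],c['fx'])
E
```

```text
{'time_s': 0.0, 'joint_positions': array([-5.76042641e+01,  2.20897371e+01,  3.81083424e-01, -2.90396885e-02,
       -6.84127609e+01, -1.48155383e+01]), 'qd': array([-0.06660383, -0.07508676, -0.02970456, -0.03241166, -0.06267242,
       -0.01197561]), 'joint_torque': array([ 3.98834009e-04, -3.92291701e+01,  1.88391244e+01,  4.18611914e+00,
       -4.72190412e-03, -1.51928919e-05]), 'tcp_pos': array([ 0.18860729, -0.5952502 ,  0.23024116]), 'orientation': array([ 1.79875720e+02, -4.96419042e-03, -1.62430510e+02]), 'ft_force': array([-0.22770492,  0.2846007 , -1.26577362]), 'torque': array([-0.04985849, -0.00862023,  0.01396932]), 'finger_gap': 1.0003940554628405}
[1.31882573 0.68998578 0.79602926] [-0.57122368 -0.57864215 -0.58213123] 428.7651457660462
[ 0.32719667 -0.01900786  1.25098896] [ 0.21018048 -0.01381652 -0.97756497] 455.7506583737223
[ 0.11288925 -0.61923147  0.37259055] [ 0.29750049  0.09760067 -0.94971973] 317.10338956481104
```

View pics/t0.png

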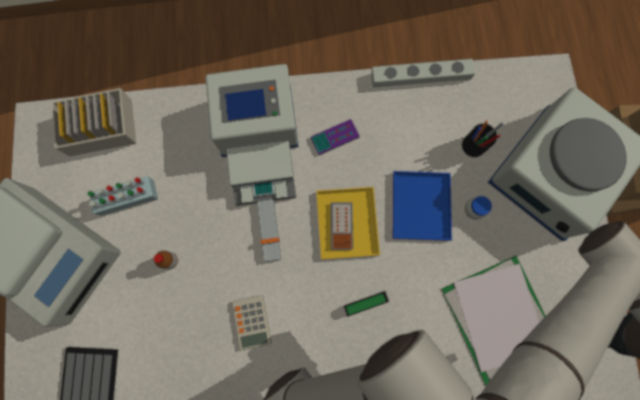

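View pics/s0.png

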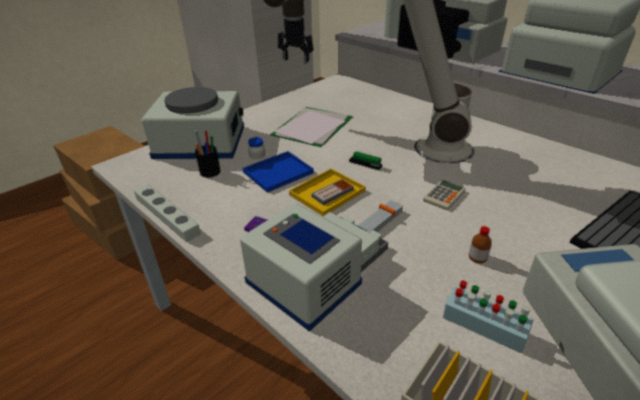

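The top view shows the analyser's tongue at (268,230), the orange stop at (269,240), the teal pad at (263,188) and the blue tray at (421,206). The purple look-alike is at (334,137). The scene view agrees. Next I measure these by colour.

Run:
```python
from h import *
c=cap('top');f=c['frame'];hsv=cv2.cvtColor(f,cv2.COLOR_RGB2HSV)
def blob(lo,hi,x0,x1,y0,y1,z,n):
    m=cv2.inRange(hsv,lo,hi);k=np.zeros_like(m);k[y0:y1,x0:x1]=m[y0:y1,x0:x1]
    cs,_=cv2.findContours(k,0,2);q=max(cs,key=cv2.contourArea);r=cv2.minAreaRect(q)
    bx=cv2.boxPoints(r);w=onz(c,np.vstack([bx,[r[0]]]),z);print(n,cv2.contourArea(q),r);print(w.round(4)[:,:2].tolist())
blob((100,120,40),(125,255,255),380,460,160,250,.02,'blue')
blob((3,120,100),(16,255,255),255,285,225,255,.035,'stop')
blob((80,80,30),(100,255,255),240,290,170,205,.04,'pad')
blob((18,120,80),(35,255,255),300,390,175,270,.02,'yellow')
cv2.imwrite('pics/t1.png',cv2.resize(f[140:270,200:330],None,fx=6,fy=6,interpolation=2)[:,:,::-1][:600])
s=robot.observe();print(s['tcp_pos'])
```

```text
blue 3649.5 ((421.5, 205.5), (67.0, 57.0), 90.0)
[[0.6375, -0.2535], [0.6225, -0.413], [0.4362, -0.384], [0.4512, -0.2294], [0.5354, -0.3195]]
stop 55.5 ((269.1199951171875, 240.3399658203125), (4.101219177246094, 18.243356704711914), 81.8698959350586)
[[0.4818, 0.1284], [0.4842, 0.0796], [0.4732, 0.0789], [0.4708, 0.1276], [0.4775, 0.1036]]
pad 151.0 ((263.1199951171875, 187.83999633789062), (10.465181350708008, 16.68772315979004), 81.8698959350586)
[[0.6354, 0.1329], [0.6377, 0.0873], [0.6083, 0.0854], [0.606, 0.1308], [0.6218, 0.1091]]
yellow 3860.0 ((347.48223876953125, 222.7512664794922), (68.68215942382812, 58.85006332397461), 85.91438293457031)
[[0.605, -0.0334], [0.6014, -0.1966], [0.4121, -0.1872], [0.416, -0.0289], [0.5072, -0.1113]]
[ 0.18864637 -0.59548987  0.23065131]
```

View pics/t1.png

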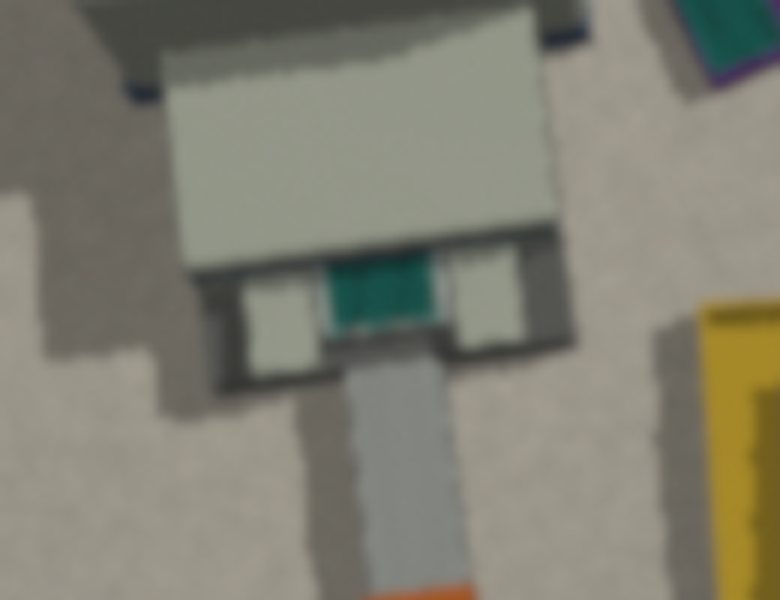

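>>> step_arm --series '[{"jaw": 1, "dx": -0.507, "dy": 0.573, "dz": 0, "yaw": 15}, {"jaw": 1, "dx": -0.507, "dy": 0.573, "dz": 0, "yaw": 15}, {"jaw": 1, "dx": -0.507, "dy": 0.573, "dz": 0, "yaw": 15}, {"jaw": 1, "dx": -0.507, "dy": 0.573, "dz": 0, "yaw": 15}, {"jaw": 1, "dx": -0.507, "dy": 0.573, "dz": 0, "yaw": 15}, {"jaw": 1, "dx": -0.507, "dy": 0.573, "dz": 0, "yaw": 15}, {"jaw": 1, "dx": -0.507, "dy": 0.573, "dz": 0, "yaw": 15}, {"jaw": 1, "dx": -0.507, "dy": 0.573, "dz": 0, "yaw": 15}, {"jaw": 1, "dx": -0.507, "dy": 0.573, "dz": 0, "yaw": 15}, {"jaw": 1, "dx": -0.507, "dy": 0.573, "dz": 0, "yaw": 15}, {"jaw": 1, "dx": -0.507, "dy": 0.573, "dz": 0, "yaw": 15}, {"jaw": 1, "dx": -0.507, "dy": 0.573, "dz": 0, "yaw": 15}, {"jaw": 1, "dx": -0.507, "dy": 0.573, "dz": 0, "yaw": 15}, {"jaw": 1, "dx": -0.507, "dy": 0.573, "dz": 0, "yaw": 15}, {"jaw": 1, "dx": -0.507, "dy": 0.573, "dz": 0, "yaw": 15}]'

```text
time_s: 2.08
tcp_pos: [0.4983, 0.1028, 0.2312]
orientation: [179.9, -0.1, -177.5]
ft_force: [-0.1, 0.0, -0.2]
finger_gap: -0.001
```

Run:
```python
from h import *
c=cap('wrist','w1.png');print(c['o'])
```

```text
[0.41902259 0.09968148 0.37359591]
```

View pics/w1.png

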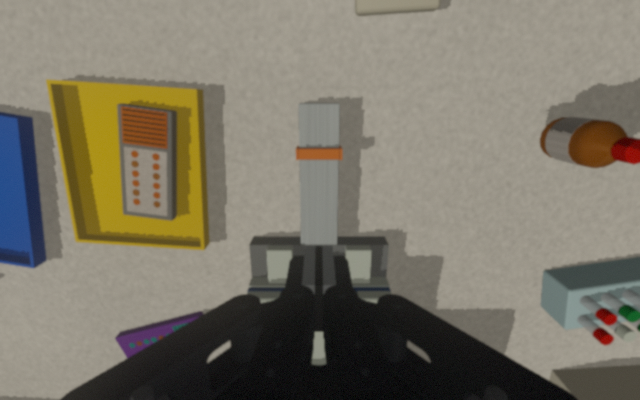

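The wrist view shows the tongue upright in the picture, with its end at row 104, the stop at (319,153), the cheeks at rows 240–285 and the blue hood strip at about row 290. Now I measure edges.

Run:
```python
from h import *
c=cap('wrist');f=c['frame'].astype(int);hsv=cv2.cvtColor(c['frame'],cv2.COLOR_RGB2HSV)
m=cv2.inRange(hsv,(3,120,100),(16,255,255));k=np.zeros_like(m);k[135:175,285:355]=m[135:175,285:355]
ys,xs=np.nonzero(k)
col=lambda x:(ys[xs==x].min(),ys[xs==x].max())
for x in(302,312,320,330,338):print(x,col(x))
t=[];b=[]
for x in range(303,338):
    a,d=col(x);t.append((x,a-.5));b.append((x,d+.5))
print('stop front/hood edge at z.035',onz(c,[np.mean(t,0),np.mean(b,0)],.035).round(4))
fb=np.polyfit(*np.array(b).T,1);e=onz(c,[(303,np.polyval(fb,303)),(337,np.polyval(fb,337))],.035);d=e[0]-e[1];print('dir y',e.round(4),np.degrees(np.arctan2(-d[0],d[1])))
g=cv2.cvtColor(c['frame'],cv2.COLOR_RGB2GRAY).astype(float)
gx=cv2.Sobel(g,cv2.CV_64F,1,0);gy=cv2.Sobel(g,cv2.CV_64F,0,1)
L=[];R=[]
for y in list(range(112,140))+list(range(170,230)):
    L.append((294+np.abs(gx[y,294:308]).argmax(),y));R.append((332+np.abs(gx[y,332:346]).argmax(),y))
for n,p in(('L',L),('R',R)):
    p=np.array(p,float);q=np.polyfit(p[:,1],p[:,0],1);e=onz(c,[(np.polyval(q,115),115),(np.polyval(q,225),225)],.025);d=e[1]-e[0]
    print(n,e.round(4).tolist(),np.degrees(np.arctan2(d[1],d[0])))
print('end rows',[(x,95+np.abs(gy[95:115,x]).argmax()) for x in(306,313,320,327,334)],onz(c,[(320,95+np.abs(gy[95:115,320]).argmax())],.025))
for x in(262,370):print(x,f[278:298,x].tolist())
print(onz(c,[(262,292),(370,292)],.044))
```

```text
302 (np.int64(148), np.int64(158))
312 (np.int64(148), np.int64(158))
320 (np.int64(148), np.int64(158))
330 (np.int64(148), np.int64(158))
338 (np.int64(148), np.int64(158))
stop front/hood edge at z.035 [[0.4724 0.1045 0.035 ]
 [0.4843 0.105  0.035 ]]
dir y [[0.485  0.0867 0.035 ]
 [0.4835 0.1233 0.035 ]] -177.5770352293284
L [[0.4403, 0.0796, 0.025], [0.567, 0.0855, 0.025]] 2.681276018697508
R [[0.4385, 0.1226, 0.025], [0.5652, 0.1282, 0.025]] 2.507509750013536
end rows [(306, np.int64(101)), (313, np.int64(100)), (320, np.int64(97)), (327, np.int64(97)), (334, np.int64(97))] [[0.42102356 0.10226459 0.025     ]]
262 [[78, 78, 69], [80, 80, 72], [78, 79, 71], [80, 80, 72], [77, 78, 69], [79, 81, 72], [81, 81, 74], [82, 83, 75], [76, 79, 75], [59, 64, 64], [44, 49, 53], [39, 42, 50], [50, 54, 57], [68, 68, 65], [74, 76, 69], [76, 78, 68], [76, 77, 68], [79, 78, 70], [78, 80, 70], [88, 90, 79]]
370 [[95, 96, 86], [88, 90, 80], [82, 84, 75], [81, 82, 72], [81, 82, 72], [75, 78, 69], [80, 80, 73], [78, 82, 75], [67, 72, 69], [47, 54, 59], [29, 37, 47], [28, 36, 47], [45, 51, 56], [64, 66, 61], [72, 74, 68], [75, 76, 68], [74, 76, 68], [75, 77, 68], [78, 79, 71], [88, 90, 80]]
[[0.64888766 0.04180728 0.044     ]
 [0.643523   0.17278627 0.044     ]]
```

>>> step_arm --series '[{"jaw": 1, "dx": -0.06, "dy": 0.001, "dz": 0.02, "yaw": 0}, {"jaw": 1, "dx": -0.12, "dy": 0.001, "dz": 0.04, "yaw": 0}, {"jaw": 1, "dx": -0.121, "dy": 0.001, "dz": 0.09, "yaw": 0}, {"jaw": 1, "dx": -0.121, "dy": 0.001, "dz": 0.14, "yaw": 0}, {"jaw": 1, "dx": -0.121, "dy": 0.001, "dz": 0.17, "yaw": 0}, {"jaw": 1, "dx": -0.121, "dy": 0.001, "dz": 0.171, "yaw": 0}, {"jaw": 1, "dx": -0.121, "dy": 0.001, "dz": 0.171, "yaw": 0}, {"jaw": 1, "dx": -0.121, "dy": 0.001, "dz": 0.171, "yaw": 0}]'

```text
time_s: 3.18
tcp_pos: [0.6204, 0.1092, 0.0628]
orientation: [179.9, 0.2, -177.5]
ft_force: [0.2, 1.5, -0.7]
finger_gap: 0.001
```

Run:
```python
from h import *
c=cap('wrist','w2.png');s=robot.observe();print(s['tcp_pos'],s['ft_force'])
```

```text
[0.62026713 0.10928228 0.0625717 ] [-0.09256117 -0.22910719 -0.46107697]
```

View pics/w2.png

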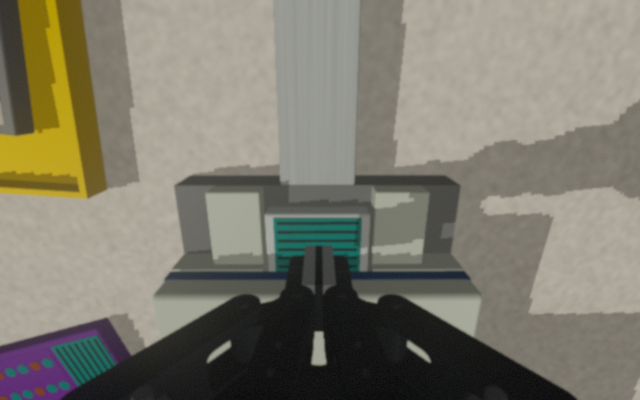

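The close wrist view shows the cassette front edge at about row 213, the pad front at row 217, the hood strip at row 275 and the fingertips at (319,248) over the pad.

Run:
```python
from h import *
c=cap('wrist');g=c['frame'].astype(int)
for y in list(range(204,222,1))+list(range(264,282)):print(y,g[y,290].tolist(),g[y,340].tolist(),g[y,200].tolist())
for r,z in((209,.039),(213,.039),(217,.04),(272,.044),(279,.044)):print(r,onz(c,[(318,r)],z).round(4))
print(onz(c,[(275,225),(361,225)],.04), onz(c,[(281,180),(355,180)],.025))
```

```text
204 [81, 80, 76] [75, 76, 73] [109, 108, 102]
205 [76, 78, 72] [75, 76, 72] [108, 107, 101]
206 [81, 81, 76] [78, 78, 74] [109, 108, 102]
207 [86, 87, 82] [85, 86, 82] [106, 105, 99]
208 [87, 89, 84] [87, 89, 84] [110, 110, 102]
209 [89, 91, 86] [89, 90, 85] [110, 110, 102]
210 [88, 91, 86] [87, 89, 85] [110, 109, 101]
211 [89, 91, 85] [88, 90, 85] [107, 107, 100]
212 [92, 93, 88] [90, 92, 88] [108, 108, 101]
213 [98, 101, 95] [97, 100, 95] [108, 108, 102]
214 [114, 116, 110] [116, 119, 112] [108, 108, 102]
215 [133, 136, 129] [134, 136, 130] [109, 108, 101]
216 [141, 146, 139] [143, 147, 140] [109, 110, 103]
217 [132, 141, 133] [130, 140, 133] [108, 108, 101]
218 [102, 125, 117] [99, 124, 116] [109, 109, 102]
219 [61, 112, 101] [59, 113, 102] [108, 107, 101]
220 [41, 112, 101] [35, 111, 101] [108, 107, 101]
221 [38, 104, 94] [32, 103, 94] [108, 109, 103]
264 [34, 38, 38] [25, 27, 26] [91, 93, 84]
265 [32, 35, 34] [29, 31, 30] [91, 91, 83]
266 [33, 36, 32] [25, 29, 27] [90, 91, 82]
267 [34, 37, 33] [31, 31, 32] [91, 92, 83]
268 [35, 37, 36] [29, 29, 28] [94, 96, 85]
269 [33, 36, 33] [25, 29, 27] [100, 102, 92]
270 [36, 37, 35] [31, 34, 33] [110, 112, 101]
271 [36, 38, 37] [32, 36, 33] [108, 109, 100]
272 [32, 36, 32] [28, 32, 29] [81, 85, 82]
273 [35, 37, 35] [24, 27, 25] [57, 61, 66]
274 [33, 35, 31] [25, 25, 26] [50, 54, 64]
275 [31, 35, 31] [27, 29, 30] [50, 53, 63]
276 [29, 33, 31] [25, 29, 28] [47, 52, 60]
277 [27, 32, 28] [30, 30, 29] [47, 55, 62]
278 [27, 28, 27] [30, 31, 30] [47, 53, 61]
279 [26, 31, 28] [26, 26, 26] [53, 60, 67]
280 [29, 29, 29] [24, 27, 28] [70, 75, 75]
281 [29, 31, 30] [24, 26, 24] [83, 85, 79]
209 [[0.6013 0.1091 0.039 ]]
213 [[0.6037 0.1092 0.039 ]]
217 [[0.6057 0.1093 0.04  ]]
272 [[0.6383 0.1106 0.044 ]]
279 [[0.643  0.1108 0.044 ]]
[[0.61154008 0.08529882 0.04      ]
 [0.60956326 0.13364836 0.04      ]] [[0.58932302 0.0869364  0.025     ]
 [0.58752443 0.13022206 0.025     ]]
```

>>> step_arm --series '[{"jaw": 1, "dx": 0.002, "dy": 0, "dz": 0.01, "yaw": 0}, {"jaw": 1, "dx": 0.002, "dy": 0, "dz": 0.018, "yaw": 0}, {"jaw": 1, "dx": 0.002, "dy": 0, "dz": 0.02, "yaw": 0}, {"jaw": 1, "dx": 0.002, "dy": 0, "dz": 0.02, "yaw": 0}]'

```text
time_s: 3.78
tcp_pos: [0.6179, 0.1092, 0.0418]
orientation: [179.9, 0.1, -177.5]
ft_force: [0.4, -0.2, 0.1]
finger_gap: -0.001
```

>>> step_arm --series '[{"jaw": 1, "dx": 0, "dy": 0, "dz": 0.001, "yaw": 0}, {"jaw": 1, "dx": 0, "dy": 0, "dz": 0.002, "yaw": 0}, {"jaw": 1, "dx": 0, "dy": 0, "dz": 0.002, "yaw": 0}]'

```text
time_s: 4.15
tcp_pos: [0.6183, 0.1093, 0.0402]
orientation: [179.9, 0.2, -177.5]
ft_force: [1.6, -0.0, 1.6]
finger_gap: 0.0
```

>>> step_arm --series '[{"jaw": 1, "dx": 0, "dy": 0, "dz": 0.0005, "yaw": 0}, {"jaw": 1, "dx": 0, "dy": 0, "dz": 0.001, "yaw": 0}, {"jaw": 1, "dx": 0, "dy": 0, "dz": 0.001, "yaw": 0}]'

```text
time_s: 4.53
tcp_pos: [0.619, 0.1094, 0.0401]
orientation: [179.9, 0.2, -177.5]
ft_force: [-0.6, -0.4, 5.3]
finger_gap: -0.001
```

>>> step_arm --series '[{"jaw": 1, "dx": 0, "dy": 0, "dz": 0.001, "yaw": 0}, {"jaw": 1, "dx": 0, "dy": 0, "dz": 0.001, "yaw": 0}, {"jaw": 1, "dx": 0.003, "dy": 0, "dz": 0.001, "yaw": 0}, {"jaw": 1, "dx": 0.006, "dy": 0, "dz": 0.001, "yaw": 0}, {"jaw": 1, "dx": 0.01, "dy": 0, "dz": 0.001, "yaw": 0}, {"jaw": 1, "dx": 0.01, "dy": 0, "dz": 0.001, "yaw": 0}]'

```text
time_s: 5.28
tcp_pos: [0.6095, 0.1093, 0.0401]
orientation: [179.8, 0.4, -177.4]
ft_force: [-0.1, 0.5, 6.0]
finger_gap: -0.002
```

```bash
cat > m.py <<'E'
from h import *
s=robot.observe();c=cap('wrist');print(s['tcp_pos'],s['ft_force']);f=c['frame']
hsv=cv2.cvtColor(f,cv2.COLOR_RGB2HSV)
m=cv2.inRange(hsv,(80,120,40),(100,255,255));y,x=np.nonzero(m[:330,240:400]);
r=[np.nonzero(m[:330,q])[0].min() for q in (285,290,345,350) if m[:330,q].any()]
if r:
    p=onz(c,[(318,np.mean(r)-.5)],.040)[0];print('pad front',r,p,'rel tcp',p-s['tcp_pos'])
m=cv2.inRange(hsv,(3,120,80),(16,255,255));
b=[np.nonzero(m[:330,q])[0].max() for q in (300,310,320,330) if m[:330,q].any()]
if b: print('stop face top',b,onz(c,[(318,np.mean(b)+.5)],.035))
E
python3 m.py
```

```text
[0.60950892 0.10932881 0.040139  ] [-0.06021183  0.45647078  6.03274017]
pad front [np.int64(241), np.int64(240), np.int64(240), np.int64(240)] [0.59809073 0.10934911 0.04      ] rel tcp [-1.14181900e-02  2.02994245e-05 -1.38999097e-04]
```

>>> step_arm --series '[{"jaw": 1, "dx": 0.004, "dy": 0, "dz": 0.0012, "yaw": 0}, {"jaw": 1, "dx": 0.01, "dy": 0, "dz": 0.0012, "yaw": 0}, {"jaw": 1, "dx": 0.017, "dy": 0, "dz": 0.0012, "yaw": 0}, {"jaw": 1, "dx": 0.024, "dy": 0, "dz": 0.0012, "yaw": 0}, {"jaw": 1, "dx": 0.031, "dy": 0, "dz": 0.0012, "yaw": 0}, {"jaw": 1, "dx": 0.038, "dy": 0, "dz": 0.0012, "yaw": 0}, {"jaw": 1, "dx": 0.045, "dy": 0, "dz": 0.0012, "yaw": 0}, {"jaw": 1, "dx": 0.05, "dy": 0, "dz": 0.0012, "yaw": 0}, {"jaw": 1, "dx": 0.05, "dy": 0, "dz": 0.0012, "yaw": 0}]'

```text
time_s: 6.45
tcp_pos: [0.5604, 0.1076, 0.0401]
orientation: [179.8, 0.5, -177.4]
ft_force: [-1.1, 0.1, 9.0]
finger_gap: -0.001
```

```bash
python3 m.py
```

```text
[0.56037067 0.10761781 0.04008745] [-1.14616597  0.10006094  9.01628114]
pad front [np.int64(241), np.int64(241), np.int64(240), np.int64(240)] [0.5490477  0.10763117 0.04      ] rel tcp [-1.13229722e-02  1.33577221e-05 -8.74512434e-05]
stop face top [np.int64(103), np.int64(103), np.int64(103), np.int64(103)] [[0.48469098 0.1047936  0.035     ]]
```

>>> step_arm --series '[{"jaw": 1, "dx": 0.004, "dy": 0, "dz": 0.001, "yaw": 0}, {"jaw": 1, "dx": 0.01, "dy": 0, "dz": 0.001, "yaw": 0}, {"jaw": 1, "dx": 0.017, "dy": 0, "dz": 0.001, "yaw": 0}, {"jaw": 1, "dx": 0.024, "dy": 0, "dz": 0.001, "yaw": 0}, {"jaw": 1, "dx": 0.031, "dy": 0, "dz": 0.001, "yaw": 0}, {"jaw": 1, "dx": 0.038, "dy": 0, "dz": 0.001, "yaw": 0}, {"jaw": 1, "dx": 0.045, "dy": 0, "dz": 0.001, "yaw": 0}, {"jaw": 1, "dx": 0.05, "dy": 0, "dz": 0.001, "yaw": 0}, {"jaw": 1, "dx": 0.053, "dy": 0, "dz": 0.001, "yaw": 0}, {"jaw": 1, "dx": 0.053, "dy": 0, "dz": 0.001, "yaw": 0}]'

```text
time_s: 7.75
tcp_pos: [0.5087, 0.1059, 0.0401]
orientation: [179.7, 0.7, -177.3]
ft_force: [-0.4, 0.2, 9.5]
finger_gap: 0.002
```

```bash
python3 m.py; python3 -c "
from h import *
c=cap('wrist');cv2.imwrite('pics/w3.png',cv2.resize(c['frame'][170:290,230:410],None,fx=4,fy=4,interpolation=2)[:,:,::-1])"
```

```text
[0.50873063 0.10594862 0.04008172] [-0.4394045   0.18184479  9.52382023]
pad front [np.int64(241), np.int64(241), np.int64(241), np.int64(241)] [0.497657   0.10595949 0.04      ] rel tcp [-1.10736285e-02  1.08628243e-05 -8.17230764e-05]
stop face top [np.int64(212), np.int64(212), np.int64(212), np.int64(212)] [[0.48479663 0.10540152 0.035     ]]
```

View pics/w3.png

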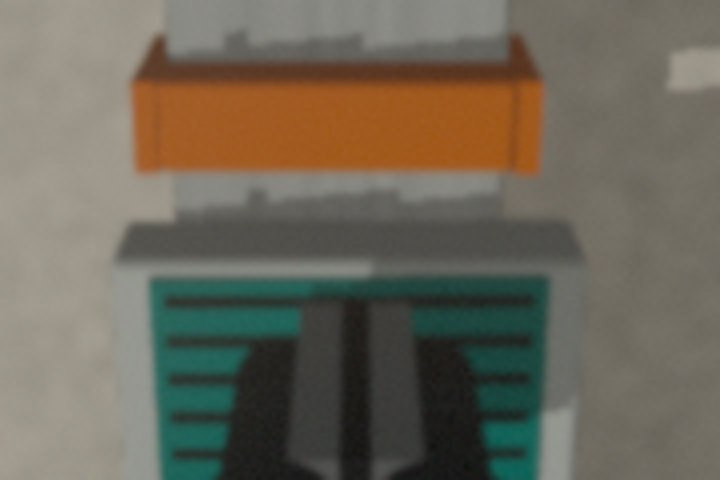

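The crop shows the stop's near top edge at row ~212 of the full picture and the cassette's front top edge at ~236. The gap is about 11 mm.

>>> step_arm --series '[{"jaw": 1, "dx": 0.002, "dy": 0, "dz": 0.0008, "yaw": 0}, {"jaw": 1, "dx": 0.004, "dy": 0, "dz": 0.0007, "yaw": 0}, {"jaw": 1, "dx": 0.006, "dy": 0, "dz": 0.0006, "yaw": 0}, {"jaw": 1, "dx": 0.008, "dy": 0, "dz": 0.0006, "yaw": 0}, {"jaw": 1, "dx": 0.008, "dy": 0, "dz": 0.0006, "yaw": 0}]'

```text
time_s: 8.48
tcp_pos: [0.5014, 0.106, 0.0401]
orientation: [179.7, 0.8, -177.3]
ft_force: [-0.2, 0.4, 6.3]
finger_gap: 0.001
```

```bash
python3 m.py
python3 - <<'E'
from h import *
c=cap('wrist');g=c['frame'].astype(int)
for y in range(208,244):print(y,g[y,290].tolist(),g[y,340].tolist())
for r,z in((220,.025),(225,.025),(236,.039)):print(r,onz(c,[(318,r)],z))
E
```

```text
[0.50137442 0.1059657  0.04012238] [-0.18893388  0.43297092  6.34891521]
pad front [np.int64(241), np.int64(241), np.int64(241), np.int64(241)] [0.49031047 0.10597203 0.04      ] rel tcp [-1.10639511e-02  6.33053939e-06 -1.22380494e-04]
stop face top [np.int64(226), np.int64(226), np.int64(226), np.int64(226)] [[0.48500387 0.10575896 0.035     ]]
208 [162, 91, 34] [160, 88, 26]
209 [161, 89, 31] [160, 89, 28]
210 [162, 91, 34] [160, 89, 27]
211 [162, 92, 37] [161, 89, 25]
212 [162, 91, 36] [160, 86, 21]
213 [162, 91, 36] [160, 88, 26]
214 [162, 90, 33] [161, 89, 24]
215 [161, 90, 29] [160, 87, 23]
216 [162, 91, 33] [161, 88, 24]
217 [161, 89, 31] [162, 90, 25]
218 [161, 88, 28] [161, 87, 24]
219 [160, 89, 26] [162, 88, 25]
220 [162, 89, 32] [161, 88, 24]
221 [161, 90, 32] [161, 87, 25]
222 [161, 90, 30] [161, 86, 21]
223 [162, 90, 32] [160, 86, 21]
224 [160, 89, 33] [159, 86, 24]
225 [152, 88, 42] [150, 85, 33]
226 [127, 81, 54] [128, 82, 50]
227 [101, 81, 68] [99, 79, 66]
228 [88, 82, 74] [85, 79, 72]
229 [82, 78, 74] [80, 79, 72]
230 [81, 80, 76] [78, 77, 72]
231 [81, 80, 73] [79, 77, 74]
232 [82, 79, 75] [80, 79, 74]
233 [88, 86, 81] [81, 80, 75]
234 [99, 99, 93] [84, 83, 78]
235 [114, 114, 108] [91, 92, 86]
236 [128, 129, 122] [98, 96, 91]
237 [132, 134, 128] [98, 99, 93]
238 [121, 127, 121] [88, 93, 87]
239 [90, 106, 98] [66, 81, 75]
240 [59, 98, 89] [42, 71, 63]
241 [45, 100, 90] [37, 71, 63]
242 [39, 95, 83] [32, 68, 58]
243 [40, 83, 72] [34, 59, 53]
220 [[0.48572831 0.10589114 0.025     ]]
225 [[0.48863133 0.10602456 0.025     ]]
236 [[0.48839589 0.10592912 0.039     ]]
```

>>> step_arm --series '[{"jaw": 1, "dx": 0.001, "dy": 0, "dz": 0.0006, "yaw": 0}, {"jaw": 1, "dx": 0.002, "dy": 0, "dz": 0.0006, "yaw": 0}, {"jaw": 1, "dx": 0.0025, "dy": 0, "dz": 0.0006, "yaw": 0}, {"jaw": 1, "dx": 0.0025, "dy": 0, "dz": 0.0006, "yaw": 0}]'

```text
time_s: 9.07
tcp_pos: [0.4997, 0.1063, 0.0402]
orientation: [179.6, 0.9, -177.3]
ft_force: [0.2, 0.7, 6.5]
finger_gap: -0.001
```

```bash
python3 m.py
```

```text
[0.49966183 0.10626345 0.04015179] [0.20775741 0.70691704 6.51695638]
pad front [np.int64(241), np.int64(241), np.int64(241), np.int64(241)] [0.48860076 0.10626363 0.04      ] rel tcp [-1.10610727e-02  1.79505189e-07 -1.51790140e-04]
stop face top [np.int64(229), np.int64(229), np.int64(229), np.int64(229)] [[0.48495101 0.1061282  0.035     ]]
```

>>> step_arm --series '[{"jaw": 1, "dx": 0.001, "dy": 0, "dz": 0.0006, "yaw": 0}, {"jaw": 1, "dx": 0.002, "dy": 0, "dz": 0.0006, "yaw": 0}, {"jaw": 1, "dx": 0.002, "dy": 0, "dz": 0.0006, "yaw": 0}, {"jaw": 1, "dx": 0.002, "dy": 0, "dz": 0.0006, "yaw": 0}]'

```text
time_s: 9.62
tcp_pos: [0.4986, 0.1065, 0.0402]
orientation: [179.6, 1.1, -177.3]
ft_force: [1.1, 0.0, 6.4]
finger_gap: -0.003
```

```bash
python3 m.py
```

```text
[0.4985909  0.10654476 0.0401511 ] [1.0716123  0.00676208 6.42498714]
pad front [np.int64(240), np.int64(241), np.int64(241), np.int64(241)] [0.48737936 0.10653114 0.04      ] rel tcp [-1.12115369e-02 -1.36218198e-05 -1.51102029e-04]
stop face top [np.int64(231), np.int64(231), np.int64(231), np.int64(231)] [[0.48498351 0.10645621 0.035     ]]
```

>>> step_arm --series '[{"jaw": 1, "dx": 0.001, "dy": 0, "dz": 0.0006, "yaw": 0}, {"jaw": 1, "dx": 0.0015, "dy": 0, "dz": 0.0006, "yaw": 0}, {"jaw": 1, "dx": 0.0015, "dy": 0, "dz": 0.0006, "yaw": 0}]'

```text
time_s: 10.05
tcp_pos: [0.4985, 0.1068, 0.0402]
orientation: [179.6, 1.2, -177.2]
ft_force: [4.2, -1.7, 7.0]
finger_gap: 0.002
```

```bash
python3 m.py;python3 -c "
from h import *
c=cap('wrist');cv2.imwrite('pics/w4.png',cv2.resize(c['frame'][170:290,230:410],None,fx=4,fy=4,interpolation=2)[:,:,::-1])"
```

```text
[0.49846139 0.10680473 0.04016515] [ 4.20452539 -1.73301865  6.96703545]
pad front [np.int64(241), np.int64(241), np.int64(241), np.int64(241)] [0.48737639 0.10678912 0.04      ] rel tcp [-1.10849927e-02 -1.56057736e-05 -1.65152515e-04]
stop face top [np.int64(231), np.int64(231), np.int64(231), np.int64(231)] [[0.48485547 0.10671048 0.035     ]]
```

View pics/w4.png

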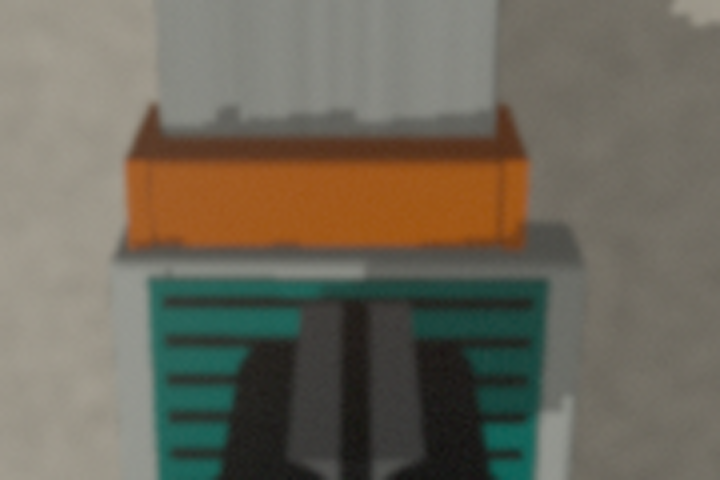

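Contact is felt: 4.2 N along x, with the cassette touching the stop and the stop unmoved at x = .485. Now lift off, open the jaws, and re-measure the cassette.

>>> step_arm --series '[{"jaw": 1, "dx": 0, "dy": 0, "dz": -0.003, "yaw": 0}, {"jaw": 1, "dx": 0, "dy": 0, "dz": -0.02, "yaw": 0}, {"jaw": 0, "dx": 0, "dy": 0, "dz": -0.06, "yaw": 0}, {"jaw": 0, "dx": 0, "dy": 0, "dz": -0.1, "yaw": 0}, {"jaw": 0, "dx": 0, "dy": 0, "dz": -0.14, "yaw": 0}, {"jaw": 0, "dx": 0, "dy": 0, "dz": -0.16, "yaw": 0}, {"jaw": 0, "dx": 0, "dy": 0, "dz": -0.16, "yaw": 0}]'

```text
time_s: 11.02
tcp_pos: [0.4946, 0.1056, 0.2006]
orientation: [179.5, 1.3, -177.2]
ft_force: [0.1, -0.3, -1.1]
finger_gap: 0.996
```

Run:
```python
from h import *
c=cap('wrist','w5.png');s=robot.observe();print(s['tcp_pos'],s['orientation'])
```

```text
[0.49389333 0.1052827  0.19920184] [ 179.54782187    1.10643004 -177.26024326]
```

View pics/w5.png

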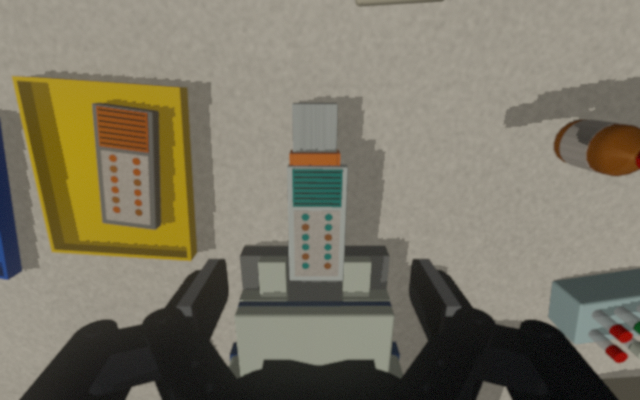

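The wrist view shows the cassette free in front of the hood, spanning about (291..347, 166) to (290..343, 280), with the stop just ahead of it.

```bash
cat > n.py <<'E'
from h import *
s=robot.observe();c=cap('wrist');g=cv2.cvtColor(c['frame'],cv2.COLOR_RGB2GRAY).astype(float)
gx=cv2.Sobel(g,cv2.CV_64F,1,0)
hsv=cv2.cvtColor(c['frame'],cv2.COLOR_RGB2HSV)
m=cv2.inRange(hsv,(75,90,40),(100,255,255))[155:215,280:360]
q=max(cv2.findContours(m,0,2)[0],key=cv2.contourArea)+np.array([280,155]);b=cv2.boxPoints(cv2.minAreaRect(q));w=onz(c,b,.04);print('pad',b.tolist(),w.round(4)[:,:2].tolist(),w.mean(0))
P=[]
for y in range(210,245):
    P.append((284+np.abs(gx[y,284:297]).argmax(),338+np.abs(gx[y,338:352]).argmax(),y))
P=np.array(P,float)
for i in(0,1):
    k=np.polyfit(P[:,2],P[:,i],1);e=onz(c,[(np.polyval(k,212),212),(np.polyval(k,243),243)],.039);d=e[1]-e[0];print(e.round(4).tolist(),np.degrees(np.arctan2(d[1],d[0])))
print(s['tcp_pos'],s['orientation'])
E
python3 n.py
```

```text
pad [[293.0, 171.0], [342.0, 171.0], [342.0, 207.0], [293.0, 207.0]] [[0.4892, 0.0826], [0.487, 0.1302], [0.5244, 0.1329], [0.5266, 0.0834]] [0.5068025 0.1072607 0.04     ]
[[0.5324, 0.085, 0.039], [0.5677, 0.0835, 0.039]] -2.5443418340018757
[[0.5301, 0.1371, 0.039], [0.5654, 0.1384, 0.039]] 2.1151348201220364
[0.49389333 0.1052827  0.19920184] [ 179.54782187    1.10643004 -177.26024326]
```

>>> step_arm --series '[{"jaw": 0, "dx": -0.053, "dy": -0.001, "dz": 0.02, "yaw": 1.2}, {"jaw": 0, "dx": -0.053, "dy": -0.001, "dz": 0.06, "yaw": 1.2}, {"jaw": 0, "dx": -0.053, "dy": -0.001, "dz": 0.1, "yaw": 1.2}, {"jaw": 0, "dx": -0.053, "dy": -0.001, "dz": 0.12, "yaw": 1.2}, {"jaw": 0, "dx": -0.053, "dy": -0.001, "dz": 0.12, "yaw": 1.2}, {"jaw": 0, "dx": -0.053, "dy": -0.001, "dz": 0.12, "yaw": 1.2}]'

```text
time_s: 11.88
tcp_pos: [0.5488, 0.1076, 0.0794]
orientation: [179.6, 1.0, -178.4]
ft_force: [0.3, -0.4, 0.5]
finger_gap: 1.0
```

Run:
```python
from h import *
c=cap('wrist','w6.png');s=robot.observe();print(s['tcp_pos'],s['orientation'])
```

```text
[0.54910721 0.10775759 0.07999456] [ 179.55719335    1.06851132 -178.44563859]
```

View pics/w6.png

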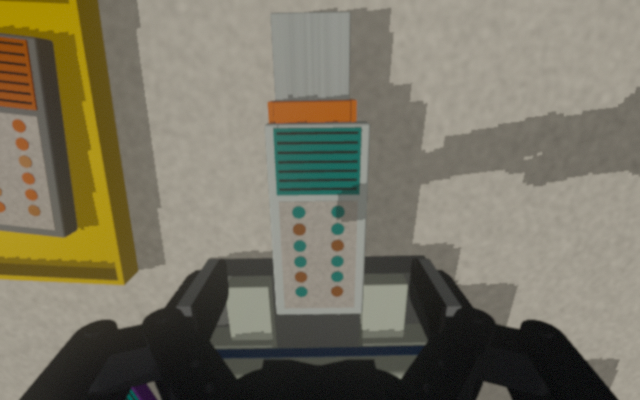

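The cassette sits square and centred between the open fingers (columns 273–366). Descending to grip.

>>> step_arm --series '[{"jaw": 0, "dx": 0, "dy": 0, "dz": 0.02, "yaw": 0}, {"jaw": 0, "dx": 0, "dy": 0, "dz": 0.04, "yaw": 0}, {"jaw": 0, "dx": 0, "dy": 0, "dz": 0.055, "yaw": 0}, {"jaw": 0, "dx": 0, "dy": 0, "dz": 0.0555, "yaw": 0}, {"jaw": 0, "dx": 0, "dy": 0, "dz": 0.0555, "yaw": 0}, {"jaw": 0, "dx": 0, "dy": 0, "dz": 0.0555, "yaw": 0}]'

```text
time_s: 12.68
tcp_pos: [0.5507, 0.1085, 0.0254]
orientation: [179.5, 1.2, -178.4]
ft_force: [0.4, -0.5, -0.1]
finger_gap: 1.002
```

>>> step_arm --series '[{"jaw": 0.2, "dx": 0, "dy": 0, "dz": 0, "yaw": 0}, {"jaw": 0.3, "dx": 0, "dy": 0, "dz": 0, "yaw": 0}, {"jaw": 0.5, "dx": 0, "dy": 0, "dz": 0, "yaw": 0}, {"jaw": 1, "dx": 0, "dy": 0, "dz": 0, "yaw": 0}, {"jaw": 1, "dx": 0, "dy": 0, "dz": 0, "yaw": 0}, {"jaw": 1, "dx": 0, "dy": 0, "dz": 0, "yaw": 0}]'

```text
time_s: 13.42
tcp_pos: [0.5513, 0.1086, 0.0263]
orientation: [179.5, 1.2, -178.4]
ft_force: [-0.8, -0.7, 5.4]
finger_gap: 0.676
```

>>> step_arm --series '[{"jaw": 1, "dx": 0, "dy": 0, "dz": -0.003, "yaw": 0}, {"jaw": 1, "dx": 0, "dy": 0, "dz": -0.01, "yaw": 0}, {"jaw": 1, "dx": 0, "dy": 0, "dz": -0.02, "yaw": 0}, {"jaw": 1, "dx": 0, "dy": 0, "dz": -0.04, "yaw": 0}, {"jaw": 1, "dx": 0, "dy": 0, "dz": -0.065, "yaw": 0}, {"jaw": 1, "dx": 0, "dy": 0, "dz": -0.09, "yaw": 0}, {"jaw": 1, "dx": 0, "dy": 0, "dz": -0.1, "yaw": 0}, {"jaw": 1, "dx": 0, "dy": 0, "dz": -0.1, "yaw": 0}]'

```text
time_s: 14.42
tcp_pos: [0.5492, 0.1077, 0.1268]
orientation: [179.5, 1.3, -178.4]
ft_force: [-0.3, 0.1, -1.5]
finger_gap: 0.681
```

Run:
```python
from h import *
c=cap('wrist','w7.png');s=robot.observe();print(s['tcp_pos'],s['orientation'])
f=c['frame'];hsv=cv2.cvtColor(f,cv2.COLOR_RGB2HSV)
m=cv2.inRange(hsv,(100,120,30),(125,255,255));n=cv2.inRange(hsv,(3,120,80),(16,255,255))[:330,250:390]
print(m.sum()/255)
t=cap('top');hs=cv2.cvtColor(t['frame'],cv2.COLOR_RGB2HSV);m=cv2.inRange(hs,(100,120,40),(125,255,255));k=np.zeros_like(m);k[160:250,380:460]=m[160:250,380:460]
q=max(cv2.findContours(k,0,2)[0],key=cv2.contourArea);a=cv2.approxPolyDP(q,5,True).reshape(-1,2);print(a.tolist());w=onz(t,a,.02);print(w.round(4)[:,:2].tolist(),w.mean(0))
```

```text
[0.54864865 0.10751926 0.12583032] [ 179.50292979    1.19504152 -178.44113189]
0.0
[[394, 172], [393, 236], [450, 239], [449, 174]]
[[0.6372, -0.2563], [0.4593, -0.2305], [0.4362, -0.384], [0.617, -0.4093]] [ 0.5374308  -0.32001359  0.02      ]
```

View pics/w7.png

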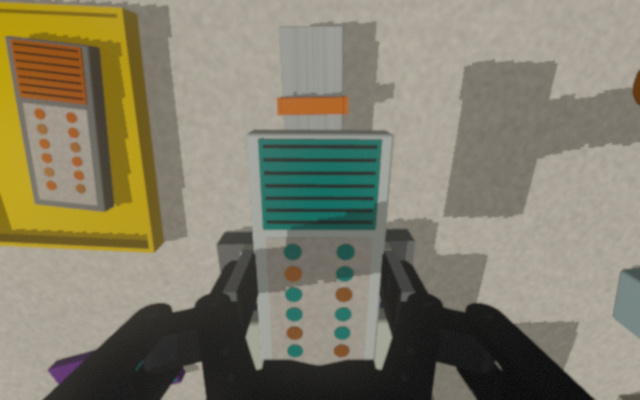

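The cassette is held level between the fingers (pad at rows 140–230) and the stop is still in place. Carrying it to the blue tray, centred at about (.536, -.320) with yaw about -8°.

>>> step_arm --series '[{"jaw": 1, "dx": 0.001, "dy": -0.015, "dz": 0, "yaw": 0.5}, {"jaw": 1, "dx": 0.003, "dy": -0.045, "dz": 0, "yaw": 1}, {"jaw": 1, "dx": 0.005, "dy": -0.085, "dz": 0, "yaw": 2}, {"jaw": 1, "dx": 0.007, "dy": -0.125, "dz": 0, "yaw": 3}, {"jaw": 1, "dx": 0.009, "dy": -0.165, "dz": 0, "yaw": 4}, {"jaw": 1, "dx": 0.012, "dy": -0.205, "dz": 0, "yaw": 5}, {"jaw": 1, "dx": 0.014, "dy": -0.245, "dz": 0, "yaw": 6}, {"jaw": 1, "dx": 0.016, "dy": -0.285, "dz": 0, "yaw": 7}, {"jaw": 1, "dx": 0.019, "dy": -0.325, "dz": 0, "yaw": 8}, {"jaw": 1, "dx": 0.021, "dy": -0.365, "dz": 0, "yaw": 9}, {"jaw": 1, "dx": 0.023, "dy": -0.4, "dz": 0, "yaw": 9.6}, {"jaw": 1, "dx": 0.024, "dy": -0.42, "dz": 0, "yaw": 9.6}, {"jaw": 1, "dx": 0.024, "dy": -0.427, "dz": 0, "yaw": 9.6}, {"jaw": 1, "dx": 0.024, "dy": -0.427, "dz": 0, "yaw": 9.6}, {"jaw": 1, "dx": 0.024, "dy": -0.427, "dz": 0, "yaw": 9.6}]'

```text
time_s: 16.4
tcp_pos: [0.5362, -0.3191, 0.1214]
orientation: [179.3, 1.0, 172.0]
ft_force: [0.4, -0.2, -1.4]
finger_gap: 0.677
```

Run:
```python
from h import *
c=cap('wrist','w8.png');s=robot.observe();print(s['tcp_pos'],s['orientation'],s['ft_force'],s['finger_gap'])
```

```text
[ 0.53632293 -0.31904277  0.12147111] [179.33901772   1.04295785 172.04131967] [ 0.13048262 -0.05888141 -0.39904829] 0.6802012535081245
```

View pics/w8.png

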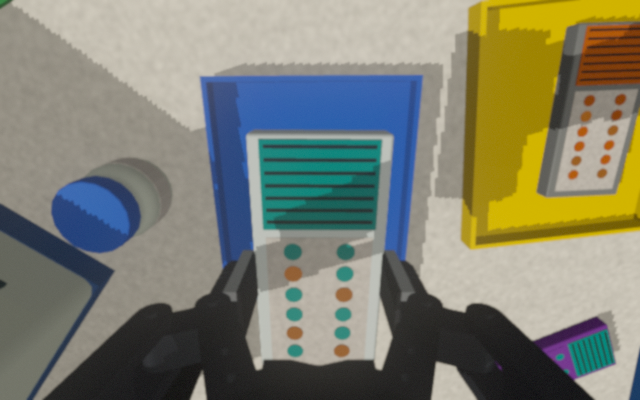

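The wrist view shows the cassette squarely over the blue tray, with tray walls at columns 205–420. Lowering.

>>> step_arm --series '[{"jaw": 1, "dx": 0.002, "dy": 0, "dz": 0.02, "yaw": 0}, {"jaw": 1, "dx": 0.002, "dy": 0, "dz": 0.045, "yaw": 0}, {"jaw": 1, "dx": 0.002, "dy": 0, "dz": 0.07, "yaw": 0}, {"jaw": 1, "dx": 0.002, "dy": 0, "dz": 0.09, "yaw": 0}, {"jaw": 1, "dx": 0.002, "dy": 0, "dz": 0.102, "yaw": 0}, {"jaw": 1, "dx": 0.002, "dy": 0, "dz": 0.108, "yaw": 0}, {"jaw": 1, "dx": 0.002, "dy": 0, "dz": 0.11, "yaw": 0}, {"jaw": 1, "dx": 0.002, "dy": 0, "dz": 0.11, "yaw": 0}]'

```text
time_s: 17.45
tcp_pos: [0.5369, -0.3179, 0.0121]
orientation: [179.4, 1.1, 172.1]
ft_force: [0.9, 0.9, -1.1]
finger_gap: 0.676
```

>>> step_arm --series '[{"jaw": 1, "dx": 0, "dy": 0, "dz": 0.002, "yaw": 0}, {"jaw": 1, "dx": 0, "dy": 0, "dz": 0.004, "yaw": 0}, {"jaw": 1, "dx": 0, "dy": 0, "dz": 0.005, "yaw": 0}, {"jaw": 1, "dx": 0, "dy": 0, "dz": 0.005, "yaw": 0}]'

```text
time_s: 17.95
tcp_pos: [0.5369, -0.3179, 0.0069]
orientation: [179.4, 1.1, 172.0]
ft_force: [0.3, -0.6, -1.6]
finger_gap: 0.679
```

>>> step_arm --series '[{"jaw": 1, "dx": 0, "dy": 0, "dz": 0.001, "yaw": 0}, {"jaw": 1, "dx": 0, "dy": 0, "dz": 0.002, "yaw": 0}, {"jaw": 1, "dx": 0, "dy": 0, "dz": 0.002, "yaw": 0}]'

```text
time_s: 18.32
tcp_pos: [0.5372, -0.318, 0.0054]
orientation: [179.4, 1.1, 172.1]
ft_force: [-0.6, 0.1, 1.0]
finger_gap: 0.682
```

>>> step_arm --series '[{"jaw": 1, "dx": 0, "dy": 0, "dz": 0.0006, "yaw": 0}, {"jaw": 1, "dx": 0, "dy": 0, "dz": 0.0006, "yaw": 0}, {"jaw": 0.28, "dx": 0, "dy": 0, "dz": 0.0006, "yaw": 0}, {"jaw": 0.2, "dx": 0, "dy": 0, "dz": 0, "yaw": 0}, {"jaw": 0, "dx": 0, "dy": 0, "dz": 0, "yaw": 0}, {"jaw": 0, "dx": 0, "dy": 0, "dz": 0, "yaw": 0}, {"jaw": 0, "dx": 0, "dy": 0, "dz": 0, "yaw": 0}, {"jaw": 0, "dx": 0, "dy": 0, "dz": -0.003, "yaw": 0}]'

```text
time_s: 19.32
tcp_pos: [0.5369, -0.3179, 0.0082]
orientation: [179.4, 1.1, 172.1]
ft_force: [0.6, 0.2, 0.3]
finger_gap: 1.004
```

>>> step_arm --series '[{"jaw": 0, "dx": 0, "dy": 0, "dz": -0.02, "yaw": 0}, {"jaw": 0, "dx": 0, "dy": 0, "dz": -0.05, "yaw": 0}, {"jaw": 0, "dx": 0, "dy": 0, "dz": -0.09, "yaw": 0}, {"jaw": 0, "dx": 0, "dy": 0, "dz": -0.13, "yaw": 0}, {"jaw": 0, "dx": 0, "dy": 0, "dz": -0.17, "yaw": 0}, {"jaw": 0, "dx": 0, "dy": 0, "dz": -0.17, "yaw": 0}, {"jaw": 0, "dx": 0, "dy": 0, "dz": -0.17, "yaw": 0}]'

```text
time_s: 20.2
tcp_pos: [0.533, -0.3191, 0.1779]
orientation: [179.3, 1.1, 172.0]
ft_force: [0.2, -0.2, 0.3]
finger_gap: 0.998
```

Run:
```python
from h import *
c=cap('wrist','w9.png');s=robot.observe();print(s['tcp_pos'],s['ft_force'],s['qd'].max())
hsv=cv2.cvtColor(c['frame'],cv2.COLOR_RGB2HSV);m=cv2.inRange(hsv,(75,90,40),(98,255,255));m[:,:200]=0;m[:,440:]=0
q=max(cv2.findContours(m,0,2)[0],key=cv2.contourArea);b=cv2.boxPoints(cv2.minAreaRect(q));w=onz(c,b,.019)
print(w.round(4)[:,:2].tolist(),w.mean(0),np.linalg.norm(np.diff(w,axis=0),axis=1))
```

```text
[ 0.53273605 -0.31900352  0.17717265] [-0.55618278 -0.17776546  0.36819698] 0.7586750530054572
[[0.4726, -0.3312], [0.4792, -0.2848], [0.5162, -0.289], [0.5093, -0.3373]] [ 0.49433949 -0.31054092  0.019     ] [0.04684041 0.03724666 0.04877801]
```

View pics/w9.png

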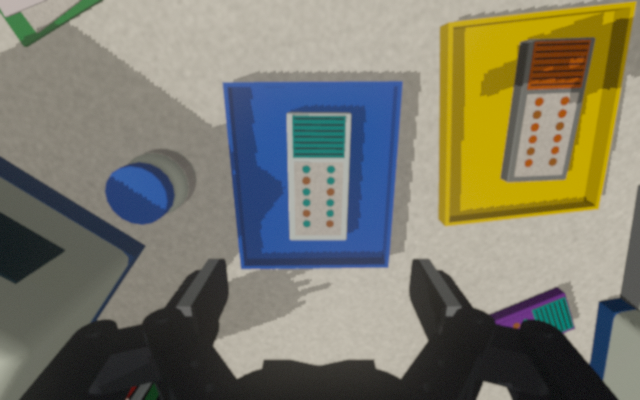

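The cassette lies flat and centred in the blue tray (about (319,176), tray at columns 225–402), clear of the walls and released.

```bash
python3 -c "
from rig import job
print(job.job_done())"
```

```text
the job is handed in; nothing more can be done
None
```

The cassette now lies flat and released in the blue tray, and I handed the job in at about 20 s of the 72 s limit. The hand-in gave no verdict.

- **Drawing out:** I pressed the pad with about 6–10 N and drew the cassette roughly 120 mm forward. I felt it meet the orange stop at about 4 N. In the images the stop stayed at x ≈ 0.485 m, within about 0.5 mm.
- **Placing:** I gripped the cassette by its overhanging sides, carried it about 0.1 m above the deck, and lowered it until the wrist force showed light contact before opening the jaws.
- **Last checks:** The final image shows the cassette centred to within about 1 cm in the tray, clear of the walls. The gripper was open, about 0.16 m above the cassette, with no contact force. The grey cassette and jar looked undisturbed. I did not measure them or the bottle, which was out of the final picture.
- **Discrepancies:** The tool picked up a tilt of about 1° during the drag, within the limits. One edge measurement of the cassette on the deck was unreliable, so I used the pad position and the outline seen in the image instead.

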